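# Uncover a stirring bar and hold a loupe over it at the focal mark

## Robot

A 7-joint arm with a two-finger parallel gripper is mounted at the origin on a cart in front of the work surface, level with it; the furniture and walls round the work are solid. World frame = base frame: x ahead of the robot, y to its left, z up, the work surface at z = 0. Lengths are in m, angles in degrees, forces in N, time in s.
With the tool pointing down it reaches from about 0.425 to 0.8 m from the base axis. Payload 8.3 kg.
Tool frame: the origin (TCP) lies at the very end of the fingers, on their centre line; the grasp point (between the pads) lies manip.grip_depth behind it (manip.grip_depth is the distance from the TCP to the grasp point, in m); z points along the fingers, y is the line along which they close (so a half turn about z gives the same grasp; the last joint's range is limited). The gripper opens to 85 mm and grips with 20 to 120 N. Pads are 22 mm wide; open, the fingers measure 114 mm over their backs; the gripper's body (76 mm by 85 mm) begins 54 mm behind the grasp point. The pads swing forward as they close: fully open they stand 13 mm farther back than shut.
Start: joints at [-69.494, 21.967, 0.94, 78.501, -0.361, 79.538, -2.664], TCP at [0.255, 0.57, 0.231] pointing down, gripper open.
Joint ranges: [-169.22, 169.22], [-14.56, 117.87], [-87.37, 89.26], [10.42, 133.3], [-82.24, 262.24], [0.94, 117.77], [-172.7, 172.7]. Speed limits (degrees/s): [136.94, 136.94, 172.46, 172.46, 180, 180, 180].

## Interface

Orientations are given as a 3x3 rotation matrix whose columns are the frame's x, y, z axes.
In Python, from cell import sensors, viewer, job, manip gives the robot as it stands.
- The arm moves only by the shell command python3 -m crank 'ROWS' [FORCE]. ROWS is JSON, a list of rows, each an object with "hand": the closure, from -1 (fully open) to 1 (shut); "xyz": the shift along the tool's x, y, z in m, a list of three; "spin": the turn about the tool's z in rad. In form: [{"hand": hand, "xyz": [dx, dy, dz], "spin": spin}, ...]. A call has 1 to 10 rows; each row is the pose to reach, as a shift and turn from the pose commanded when the call began, along the tool's axes at that moment; what a row does not reach only later rows make up. A row lasts 1/8 s, in which the tool goes at most 62.5 mm and 10.7 degrees, less where a joint would pass 70% of its speed; a pose out of reach is approached as far as the arm can. A call with a gripper value outside its range is refused whole. The fingers move at their own pace and stop on an object; FORCE is the grip in N (left out, the last holds). Time passes only in rows, so rows that repeat a pose let the fingers close. It gives the time, the measured TCP pose, the force, the opening and the grip force at its end, in the units of the state.
- sensors.get_obs(): the state, without advancing time (a new reading comes with each control period).
- viewer.snapshot(name): name is "side" or "top" or "wrist"; returns a dict with "image" (400x640x3 uint8, red, green, blue), "fx", "fy", "cx", "cy" (pixels), "rvec" (rotation vector, rad) and "tvec" (3), from world to camera coordinates, as OpenCV has them; the wrist camera has in their place "hand_eye" (4x4, takes a point from camera to tool coordinates, whose origin is the TCP and whose axes are the flange's). Camera axes: x right, y down, z forward; pixel columns grow to the right and rows downward; lengths in m; the calibration is good to about 2 mm. A picture is of the moment at which its call begins: read the wrist's pose just before it. There is no depth.
- job.close_job(): hands the job in; it is judged then, once.
The state is a dict: "t": time; "q": joint angles; "qvel": joint speeds; "effort": joint torques, N m; "ee_pos": TCP position; "ee_rot": TCP orientation; "ft_force": force on the tool from outside, world axes, zero at the start; "wrist_torque": the same for the moment, N m; "gripper_width": opening from 0.0 (shut) to 1.0 (fully open); "grip_force": force on a finger pad.
Only numpy, scipy, OpenCV 4.12 (cv2) and the standard library are available. Lean on these libraries where they do the work, as an engineer would, in place of code of your own. Each camera call takes 0.05 s, during which the arm holds its last target. There are 200 camera calls.

## Task

Lift the dust cover off the white stirring bar and hang it by its wire handle across both prongs of the two-pronged hook stand, letting go of it there. Then pick up the loupe by its handle and hold it level, lens straight above the middle of the stirring bar and at the height of the pointer on the post, touching nothing else, and finish while still holding it there. Leave the stirring bar, the pointer and the other things on the table where they are.

Things in the scene. Friction and masses are not known exactly. Their poses are not given: they have to be found in the camera images.
- dust_cover: grey open-bottomed dust cover, 84 x 60 mm and 50 mm tall, walls 3 mm, 90 g, with a steel wire handle (bail) in the middle over the top, standing over the stirring bar on the inspection base. Origin: centre of its open underside; x along its long side and the handle bar, z up
- cover_grip (a point): middle of the handle bar of the dust cover, 110 mm above the cover's underside and 60 mm above its top. Here the bar carries a black sleeve 10 mm in diameter, 32 mm long; on either side is bare wire 6 mm in diameter, straight out to 37 mm from the middle, then bent down to the cover at 42 mm. Bar along the cover's x axis
- hook_stand: fixed steel stand: foot 80 mm in diameter, 24 mm high, thin post; at its top, axes 165 mm above the table, two level prongs 52 mm apart, 7 mm thick, 95 mm long, with upturned tips whose tops are 16.5 mm above the prong axis. Origin: centre of the foot on the table; prongs point along -x, at y = +26 and -26 mm; z up. Left or right of the inspection base
- hook_seat (a point): point midway between the prongs at the height of their axes, 62 mm from the post, 33 mm short of the tips; axes as the stand. A hanging bar lies along y across both prongs, its middle near here, 6.5 mm above. The cover is wider than the prong pair: bring the bar in from the tip end, over the tips, the cover passing below the prongs; fingers fit between them (45 mm free)
- insp_base: fixed aluminium inspection plate, 134 x 76 mm, 8 mm thick, with a dark pad on which the stirring bar lies. Origin: on the table under the middle of the pad; x points away from the robot towards the post, 10 mm thick, that stands 78 mm from the origin and is 190 mm high. The plate spans x = -42 to +92 mm. Close behind it a carton 0.41 m tall (front at world x = 0.58)
- focus_mark (a point): tip of the black pointer on the sliding collar of the post (the focal mark); it points at the space above the pad, 54.5 mm from the plate's origin along its x. Its height differs from run to run, 100 to 150 mm above the table. The collar slides on the post if pushed hard; axes as the inspection plate, z up
- stir_bar: white stirring bar, the part to be looked at, 10 mm thick, 25 mm long along its own y, 12 g, lying on the pad up to about 10 mm from its middle, under the dust cover at the start. Origin: centre of its underside
- loupe: loupe (hand lens) lying flat on the table: round black rim 68 mm in diameter, 20 mm high, with a clear solid lens, and one straight handle along its -x; 70 g. Origin: centre of the rim's underside; z up when level. Lies on the other side of the inspection base than the hook stand, handle roughly towards the robot
- lens_center (a point): centre of the loupe's lens, 10 mm above the rim's underside
- loupe_grip (a point): point on the middle of the loupe's handle, 78 mm from the lens along the loupe's -x, 17 mm above the loupe's underside. The handle is 14 mm wide, 14 mm high (10 to 24 mm above the table when it lies there) and reaches from 45 to 117 mm from the lens; a rubber foot sits under its end
- timer: white bench timer with three keys, 62 x 62 x 18 mm, on the right behind the work; a bystander. Origin: centre of the underside
- vial: white screw-cap vial, 48 mm in diameter, 80 mm high, on the right behind the work; a bystander. Origin: centre of the underside
- tip_box: pipette tip box, 71 x 118 x 58 mm, on the left behind the work; a bystander. Origin: centre of the underside

How it is judged:
By the outcome, as a careful person would: the job done as asked, in the order asked, and still so for the second after the job is handed in, while the arm keeps its last pose, push and grip.
It also fails if it takes over 67 s, if anything falls off the work surface, if the arm or the gripper's body presses on something with over 40 N, if the wrist force passes 120 N, or if a joint passes its speed limit or range.

## Working session

There is one attempt and no reset: what is moved stays moved. The work goes in short steps, Python scripts to look and compute and a shell command to move; the robot and the scene stay as the last step left them, time stands still between calls to the robot, and variables do not carry over. Pictures are saved under pics/ and viewed, at most 10 in all, crops included, and the job is handed in when it is done.

```bash
mkdir -p pics; ls
cat > h.py <<'E'
import numpy as np, cv2
from cell import sensors, viewer, job, manip
def cam(name):
    o=sensors.get_obs(); s=viewer.snapshot(name); K=np.array([[s['fx'],0,s['cx']],[0,s['fy'],s['cy']],[0,0,1]])
    if 'rvec' in s:
        R=cv2.Rodrigues(np.array(s['rvec'],float))[0]; t=np.array(s['tvec'],float).ravel()
        Rw=R.T; c=-R.T@t
    else:
        H=np.array(s['hand_eye']); Re=np.array(o['ee_rot']); Rw=Re@H[:3,:3]; c=Re@H[:3,3]+np.array(o['ee_pos'])
    return dict(im=s['image'],K=K,R=Rw,c=c)
def save(C,f): cv2.imwrite('pics/'+f,C['im'][:,:,::-1])
def ray(C,u,v):
    d=C['R']@np.linalg.inv(C['K'])@np.array([u,v,1.]); return C['c'],d/np.linalg.norm(d)
def onz(C,u,v,z):
    c,d=ray(C,u,v); return c+d*(z-c[2])/d[2]
def tri(a,b):
    (c1,d1),(c2,d2)=a,b
    A=np.stack([d1,-d2],1); s=np.linalg.lstsq(A,c2-c1,rcond=None)[0]
    p,q=c1+d1*s[0],c2+d2*s[1]; return (p+q)/2,np.linalg.norm(p-q)
def proj(C,p):
    x=C['K']@(C['R'].T@(np.array(p)-C['c'])); return x[:2]/x[2]
E
python3 - <<'E'
from h import *
import pickle
o=sensors.get_obs(); print(o['ee_pos'],o['ee_rot'],o['gripper_width'],manip.grip_depth,o['t'])
D={}
for n in('side','top','wrist'):
    C=cam(n); D[n]=C; save(C,n+'0.png'); print(n,C['c'],C['R'][:,2],C['K'][0,0])
pickle.dump(D,open('d0.pkl','wb'))
E
```

```text
pics
[0.25503311 0.57003952 0.23024321] [[-9.12796111e-01  4.08414773e-01 -7.96129378e-04]
 [ 4.08415548e-01  9.12794252e-01 -1.84199753e-03]
 [-2.55966823e-05 -2.00651980e-03 -9.99997987e-01]] 0.9932951806212961 0.0187 0.0
side [0.23511475 0.42704493 1.03242952] [ 0.3560479  -0.35867056 -0.86289358] 415.18274156106264
top [0.3211281  0.06457591 1.65294672] [ 0.16845938 -0.00427925 -0.98569931] 517.4972790642058
wrist [0.19247401 0.59810792 0.37301555] [ 0.24334377 -0.11087349 -0.96358232] 279.7550810991055
```

View pics/side0.png

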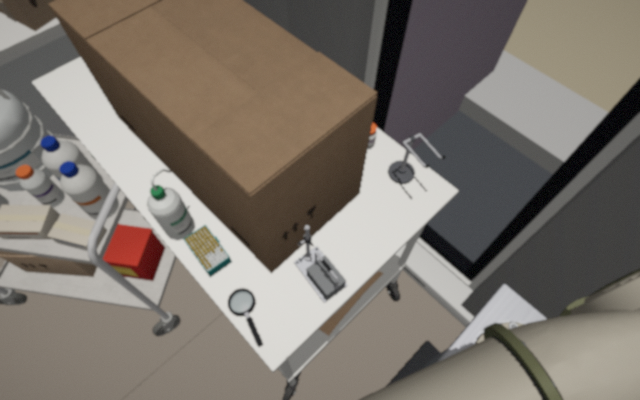

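View pics/top0.png

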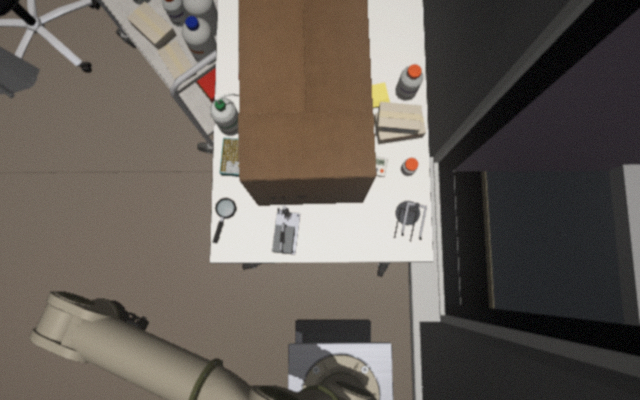

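Side view: loupe at about (242,302), cover (325,278), post (308,240), hook stand foot (402,173). Top view: loupe (226,208), cover (286,230), hook foot (408,212). I'll enlarge these regions.

Run:
```python
from h import *
import pickle
D=pickle.load(open('d0.pkl','rb'))
def cr(n,x,y,w,h,s): return cv2.resize(D[n]['im'][y:y+h,x:x+w,::-1],(w*s,h*s),interpolation=cv2.INTER_CUBIC)
a=cr('top',260,195,50,60,5); b=cr('top',385,195,50,60,5); c=cr('side',285,215,70,90,0+5) ; d=cr('side',380,120,70,80,5)
cv=np.zeros((600,800,3),np.uint8)
e=cr('top',205,190,40,60,5)
cv[:300,:250]=a; cv[:300,250:500]=b; cv[:300,500:700]=e
c=cr('side',290,220,60,80,0+5)[:300]; 
cv[300:600,:300]=cr('side',290,220,60,60,5); cv[300:600,300:600]=cr('side',390,130,60,60,5); cv[300:600,600:800]=cr('side',310,240,40,60,5)
cv2.imwrite('pics/c0.png',cv)
```

```text
(no output)
```

View pics/c0.png

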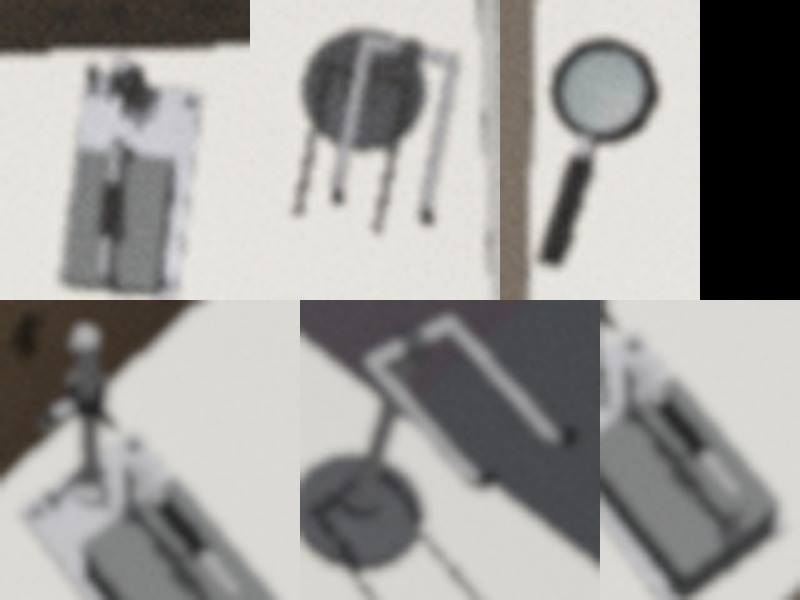

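Crops show: sleeve at top (282.4,236.6) / side (327,265.4); prong tips top (402.6,234.6), (420.6,238) / side (427,166), (443.6,157.2); loupe rim top (225.8,208), handle (215,242.4)–(221.4,221).

Run:
```python
from h import *
import pickle
np.set_printoptions(precision=4,suppress=True)
D=pickle.load(open('d0.pkl','rb')); T,S=D['top'],D['side']
def t(a,b,n): print(n,*tri(ray(T,*a),ray(S,*b)))
t((282.4,236.6),(327,265.4),'sleeve'); print(onz(T,282.4,236.6,.118),onz(S,327,265.4,.118))
t((402.6,234.6),(427,166),'tipL'); t((420.6,238),(443.6,157.2),'tipR'); t((409.4,203.4),(405.6,142),'rootL'); t((425.4,207.4),(420,134.4),'rootR')
for p in((402.6,234.6),(420.6,238),(409.4,203.4),(425.4,207.4)): print(onz(T,*p,.168))
for p in((427,166),(443.6,157.2),(405.6,142),(420,134.4)): print('s',onz(S,*p,.168))
print('foot',onz(T,407.6,213,.024),onz(S,402,172.6,.024))
print('cover',[onz(T,260+a/5,195+b/5,.058) for a,b in((78,148),(172,157),(162,290),(62,285))])
print('plate',[onz(T,260+a/5,195+b/5,.008) for a,b in((90,68),(200,95),(182,290))])
print('loupe',onz(T,225.8,208,.02),onz(T,215,242.4,.024),onz(T,221.4,221,.024))
```

```text
sleeve [0.4695 0.172  0.1139] 0.0017875811530920541
[0.47   0.1721 0.118 ] [0.4677 0.1729 0.118 ]
tipL [ 0.4691 -0.1763  0.1735] 0.0005327959101817967
tipR [ 0.4581 -0.2278  0.1738] 0.001534901302946999
rootL [ 0.5599 -0.201   0.1642] 0.002226580417829551
rootR [ 0.5482 -0.2463  0.1671] 0.0005683959719511037
[ 0.4694 -0.1773  0.168 ]
[ 0.4594 -0.2287  0.168 ]
[ 0.5603 -0.1999  0.168 ]
[ 0.5483 -0.246   0.168 ]
s [ 0.4709 -0.1801  0.168 ]
s [ 0.4589 -0.2325  0.168 ]
s [ 0.5574 -0.1985  0.168 ]
s [ 0.5476 -0.2457  0.168 ]
foot [ 0.5526 -0.2188  0.024 ] [ 0.5455 -0.2097  0.024 ]
cover [array([0.5131, 0.1977, 0.058 ]), array([0.5073, 0.1394, 0.058 ]), array([0.4252, 0.1452, 0.058 ]), array([0.4285, 0.2067, 0.058 ])]
plate [array([0.5708, 0.1947, 0.008 ]), array([0.553, 0.124, 0.008]), array([0.4284, 0.1351, 0.008 ])]
loupe [0.5716 0.3602 0.02  ] [0.4617 0.3905 0.024 ] [0.5294 0.3723 0.024 ]
```

```bash
python3 -m crank '[{"hand":-1,"xyz":[-0.34,-0.26,-0.04],"spin":-0.33},{"hand":-1,"xyz":[-0.34,-0.26,-0.04],"spin":-0.33},{"hand":-1,"xyz":[-0.34,-0.26,-0.04],"spin":-0.33},{"hand":-1,"xyz":[-0.34,-0.26,-0.04],"spin":-0.33},{"hand":-1,"xyz":[-0.34,-0.26,-0.04],"spin":-0.33},{"hand":-1,"xyz":[-0.34,-0.26,-0.04],"spin":-0.33},{"hand":-1,"xyz":[-0.34,-0.26,-0.04],"spin":-0.33},{"hand":-1,"xyz":[-0.34,-0.26,-0.04],"spin":-0.33},{"hand":-1,"xyz":[-0.34,-0.26,-0.04],"spin":-0.33},{"hand":-1,"xyz":[-0.34,-0.26,-0.04],"spin":-0.33}]'
python3 - <<'E'
from h import *
import pickle
C=cam('wrist'); pickle.dump(C,open('w1.pkl','wb')); save(C,'w1.png'); o=sensors.get_obs(); print(o['ee_pos'],o['ee_rot'],o['q'],C['c'],C['R'][:,2])
E
```

```text
t: 1.4
ee_pos: [0.4586, 0.1958, 0.2709]
ee_rot: [[-0.996, 0.088, -0.001], [0.088, 0.996, -0.0], [0.001, -0.0, -1.0]]
ft_force: [-0.5, 0.4, -0.3]
gripper_width: 0.998
grip_force: 0.0
[0.45862062 0.19576928 0.27094202] [[-9.96142928e-01  8.77423767e-02 -7.36929665e-04]
 [ 8.77424947e-02  9.96143181e-01 -1.29206697e-04]
 [ 7.22750558e-04 -1.93368385e-04 -9.99999720e-01]] [-39.48211843   5.06561578  13.7361198   94.51672155  -1.22955928
  80.60519021  59.37023518] [0.39034463 0.20186035 0.41361307] [ 0.26559056 -0.02348385 -0.96379986]
```

View pics/w1.png

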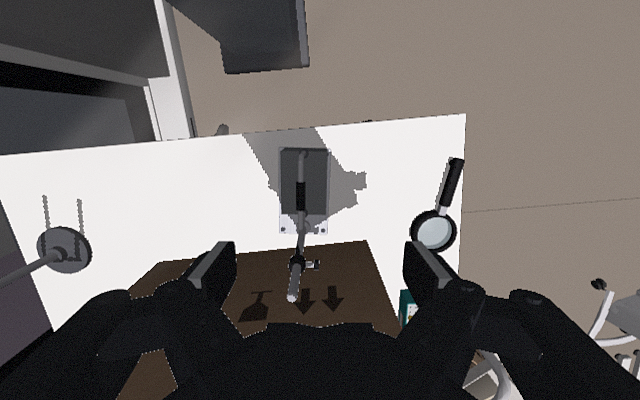

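Wrist view: sleeve near (301,196), cover (281..328,148..212), collar at (297,262) with knob at (313,264), post top (292,297), loupe rim (433,231). Zoom to find the bar ends and the pointer tip.

Run:
```python
from h import *
import pickle
np.set_printoptions(precision=4,suppress=True)
C=pickle.load(open('w1.pkl','rb'))
a=cv2.resize(C['im'][140:305,250:350,::-1],None,fx=3.6,fy=3.6,interpolation=cv2.INTER_CUBIC)
b=cv2.resize(C['im'][215:275,270:325,::-1],None,fx=8,fy=8,interpolation=cv2.INTER_CUBIC)[:594,:440]
cv=np.zeros((600,800,3),np.uint8); cv[:594,:360]=a; cv[:480,360:800]=b; cv2.imwrite('pics/c1.png',cv)
print(onz(C,301,196,.118))
g=cv2.cvtColor(C['im'],cv2.COLOR_RGB2GRAY)[160:225,285:318]; m=(g<45).astype(np.uint8)
n,l,st,ce=cv2.connectedComponentsWithStats(m)
for i in range(1,n):
  if st[i,4]>20:
    ys,xs=np.where(l==i); r=cv2.minAreaRect(np.stack([xs,ys],1).astype(np.float32)); print(st[i],ce[i]+[285,160],r, onz(C,*(ce[i]+[285,160]),.118))
```

```text
[0.4688 0.1748 0.118 ]
[ 11  22  12  34 280] [300.4714 196.6429] ((16.5, 38.5), (33.0, 11.0), 90.0) [0.4695 0.1741 0.118 ]
```

View pics/c1.png

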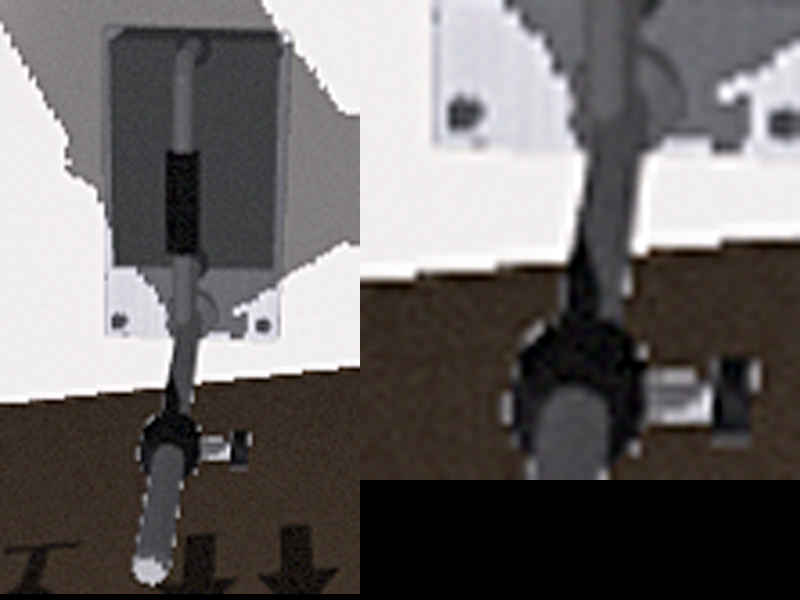

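Pointer tip is at about (298.8,237) in the wrist image; the bar and plate are aligned with the tool. Descend and grip, and compute the pointer height.

```bash
python3 -m crank '[{"hand":-0.3,"xyz":[-0.012,-0.0213,0.03],"spin":0},{"hand":-0.3,"xyz":[-0.012,-0.0213,0.08],"spin":0},{"hand":-0.3,"xyz":[-0.012,-0.0213,0.12],"spin":0},{"hand":-0.3,"xyz":[-0.012,-0.0213,0.15],"spin":0},{"hand":-0.3,"xyz":[-0.012,-0.0213,0.171],"spin":0},{"hand":-0.3,"xyz":[-0.012,-0.0213,0.171],"spin":0},{"hand":1,"xyz":[-0.012,-0.0213,0.171],"spin":0},{"hand":1,"xyz":[-0.012,-0.0213,0.171],"spin":0},{"hand":1,"xyz":[-0.012,-0.0213,0.171],"spin":0},{"hand":1,"xyz":[-0.012,-0.0213,0.171],"spin":0}]' 60
python3 - <<'E'
from h import *
import pickle
np.set_printoptions(precision=4,suppress=True)
C=pickle.load(open('w1.pkl','rb'))
d=np.array([.9962,-.0875,0]); y=np.array([.0875,.9962,0])
a,b=onz(C,279.2,233.3,.008),onz(C,327.8,233.3,.008); print(a,b,np.linalg.norm(a-b))
O=(a+b)/2-.092*d; O[2]=0; print('origin',O)
for v in(233,237,241):
  c,r=ray(C,298.8,v); t=((O+.0545*d-c)@d)/(r@d); p=c+r*t; print('ptr',p,(p-O)@y)
c,r=ray(C,291.5,298); p=onz(C,291.5,298,.19); print('posttop',p,'pred',O+.078*d)
c,r=ray(C,298.8,237); t=((O-c)@y)/(r@y); print('via y plane', c+r*t)
E
```

```text
t: 2.7
ee_pos: [0.47, 0.1726, 0.1013]
ee_rot: [[-0.996, 0.09, 0.002], [0.09, 0.996, 0.001], [-0.001, 0.001, -1.0]]
ft_force: [-1.6, 1.7, 6.1]
gripper_width: 0.091
grip_force: 58.6
[0.555  0.1245 0.008 ] [0.5617 0.2    0.008 ] 0.07582857716664118
origin [0.4667 0.1703 0.    ]
ptr [0.521  0.1652 0.0961] -0.0003588974935594415
ptr [0.5211 0.166  0.1082] 0.0004943849792608274
ptr [0.5211 0.1668 0.1195] 0.0012914008707898882
posttop [0.5458 0.1624 0.19  ] pred [0.5444 0.1635 0.    ]
via y plane [0.5237 0.1653 0.1019]
```

```bash
python3 -m crank '[{"hand":1,"xyz":[0,0,-0.01],"spin":0},{"hand":1,"xyz":[0,0,-0.03],"spin":0},{"hand":1,"xyz":[0,0,-0.06],"spin":0},{"hand":1,"xyz":[0,0,-0.09],"spin":0},{"hand":1,"xyz":[0,0,-0.12],"spin":0},{"hand":1,"xyz":[0,0,-0.13],"spin":0},{"hand":1,"xyz":[0.01,-0.02,-0.13],"spin":0.05},{"hand":1,"xyz":[0.02,-0.05,-0.13],"spin":0.15},{"hand":1,"xyz":[0.025,-0.08,-0.13],"spin":0.3},{"hand":1,"xyz":[0.025,-0.08,-0.13],"spin":0.3}]'
```

```text
t: 3.95
ee_pos: [0.4366, 0.0921, 0.2297]
ee_rot: [[-0.923, 0.386, -0.001], [0.386, 0.923, -0.0], [0.001, -0.001, -1.0]]
ft_force: [-0.1, 1.1, -0.8]
gripper_width: 0.093
grip_force: 58.7
```

Run:
```python
from h import *
import pickle
np.set_printoptions(precision=4,suppress=True)
D={n:cam(n) for n in('side','top')}
pickle.dump(D,open('d1.pkl','wb'))
def cr(n,x,y,w,h,s): return cv2.resize(D[n]['im'][y:y+h,x:x+w,::-1],(w*s,h*s),interpolation=cv2.INTER_CUBIC)
cv=np.zeros((600,800,3),np.uint8)
cv[:600,:480]=cr('side',280,205,80,100,6); cv[:300,500:800]=cr('top',255,190,60,60,5); cv[300:,500:]=cr('top',380,195,60,60,5)
cv2.imwrite('pics/c2.png',cv)
o=sensors.get_obs();print(o['ee_pos'],o['ee_rot'],o['ft_force'],o['gripper_width'])
```

```text
[0.437  0.0947 0.2299] [[-0.9251  0.3798 -0.0007]
 [ 0.3798  0.9251  0.0001]
 [ 0.0007 -0.0002 -1.    ]] [0.0525 0.3703 0.122 ] 0.09073619608330402
```

View pics/c2.png

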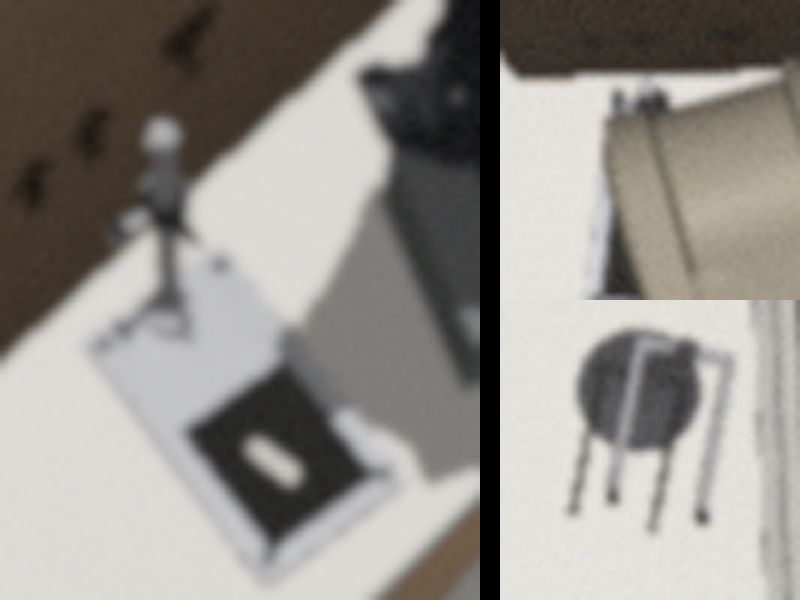

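Cover is off and the stirring bar (325.5,282 in side) lies undisturbed on the pad; pointer tip in side view is about (314.2,245.5). Hook stand as before.

```bash
python3 - <<'E'
from h import *
import pickle
np.set_printoptions(precision=4,suppress=True)
D=pickle.load(open('d1.pkl','rb')); S=D['side']; C=pickle.load(open('w1.pkl','rb'))
print('tip',tri(ray(S,314.2,245.5),ray(C,298.8,237)))
for z in(.1,.105,.11,.115,.12): print(z,proj(S,(.521,.166,z)),proj(C,(.521,.166,z)))
print('bar',onz(S,325.5,282,.014))
print('posttop check',onz(S,280+162/6,205+130/6,.19))
# prongs
im=D['top']; print([onz(im,380+(a-500)/5,195+(b-300)/5,.168) for a,b in((612,497),(702,515),(642,345),(728,358))])
E
python3 -m crank '[{"hand":1,"xyz":[-0.03,-0.06,0],"spin":0.15},{"hand":1,"xyz":[-0.045,-0.11,0],"spin":0.3},{"hand":1,"xyz":[-0.06,-0.16,0],"spin":0.48},{"hand":1,"xyz":[-0.075,-0.21,0],"spin":0.66},{"hand":1,"xyz":[-0.085,-0.25,0],"spin":0.84},{"hand":1,"xyz":[-0.09,-0.27,0],"spin":1.02},{"hand":1,"xyz":[-0.09,-0.27,0],"spin":1.2},{"hand":1,"xyz":[-0.09,-0.27,0],"spin":1.38},{"hand":1,"xyz":[-0.09,-0.27,0],"spin":1.4},{"hand":1,"xyz":[-0.09,-0.27,0],"spin":1.4}]'
```

```text
tip (array([0.5174, 0.1657, 0.127 ]), np.float64(0.009298319234802378))
0.1 [313.4681 250.9476] [299.2448 234.2129]
0.105 [313.4568 250.1408] [298.9547 235.8707]
0.11 [313.4454 249.3269] [298.656  237.5771]
0.115 [313.4338 248.506 ] [298.3484 239.3343]
0.12 [313.4222 247.6778] [298.0315 241.1448]
bar [0.465  0.1775 0.014 ]
posttop check [0.5461 0.1617 0.19  ]
[array([ 0.47  , -0.1767,  0.168 ]), array([ 0.4594, -0.2282,  0.168 ]), array([ 0.5585, -0.1969,  0.168 ]), array([ 0.5507, -0.2467,  0.168 ])]
t: 5.3
ee_pos: [0.4174, -0.188, 0.2295]
ee_rot: [[0.214, 0.977, -0.003], [0.977, -0.214, 0.001], [0.0, -0.003, -1.0]]
ft_force: [-3.3, 3.4, -2.2]
gripper_width: 0.088
grip_force: 58.5
```

```bash
python3 -m crank '[{"hand":1,"xyz":[-0.006,0,0.02],"spin":0},{"hand":1,"xyz":[-0.006,0,0.04],"spin":0},{"hand":1,"xyz":[-0.006,0,0.051],"spin":0},{"hand":1,"xyz":[-0.006,0.01,0.051],"spin":0},{"hand":1,"xyz":[-0.006,0.025,0.051],"spin":0},{"hand":1,"xyz":[-0.006,0.04,0.051],"spin":0},{"hand":1,"xyz":[-0.006,0.055,0.051],"spin":0},{"hand":1,"xyz":[-0.006,0.07,0.051],"spin":0},{"hand":1,"xyz":[-0.006,0.082,0.051],"spin":0},{"hand":1,"xyz":[-0.006,0.082,0.051],"spin":0}]'
python3 - <<'E'
from h import *
D={n:cam(n) for n in('side','wrist')}
cv=np.zeros((400,800,3),np.uint8)
cv[:400,:400]=cv2.resize(D['side']['im'][110:210,360:460,::-1],(400,400),interpolation=cv2.INTER_CUBIC); cv[:,400:]=cv2.resize(D['wrist']['im'][:,100:500,::-1],(400,400))
cv2.imwrite('pics/c3.png',cv)
o=sensors.get_obs();print(o['ee_pos'],o['ft_force'],o['wrist_torque'])
E
```

```text
t: 6.55
ee_pos: [0.4975, -0.2165, 0.1791]
ee_rot: [[0.219, 0.976, 0.001], [0.976, -0.219, -0.006], [-0.005, 0.002, -1.0]]
ft_force: [4.9, -11.3, -12.0]
gripper_width: 0.091
grip_force: 58.6
[ 0.49762494 -0.21668295  0.17934773] [  5.91008161 -12.13272212 -12.25259686] [-2.6193237  -1.25452868  0.12622031]
```

View pics/c3.png

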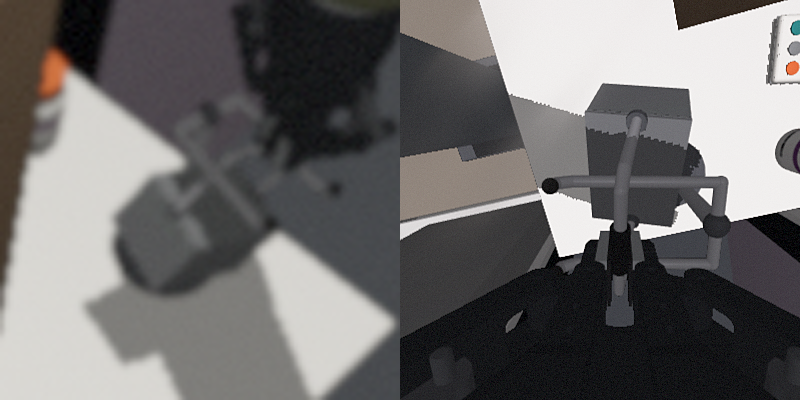

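The wrist view shows the +y prong (tip 250,186 to root 420,183 full-image) almost at the bail's leg, and there is a side force of 12 N: lateral offset. Measure it.

Run:
```python
from h import *
import pickle
np.set_printoptions(precision=4,suppress=True)
C=cam('wrist'); pickle.dump(C,open('w3.pkl','wb')); o=sensors.get_obs(); R=np.array(o['ee_rot']); p0=np.array(o['ee_pos'])
for n,u,v,z in(('tip',250,186,.175),('root',420,183,.165),('postcol',417,225,.165),('root2',417,264,.165),('sleeve',320,252,.196),('bend',322,188,.194),('coverleg',337,118,.136)):
    p=onz(C,u,v,z); print(n,p,'tool',R.T@(p-p0))
cv2.imwrite('pics/c4.png',cv2.resize(C['im'][90:290,230:450,::-1],(660,600),interpolation=cv2.INTER_CUBIC))
```

```text
tip [ 0.4676 -0.176   0.175 ] tool [ 0.0331 -0.0382  0.0041]
root [ 0.5603 -0.1976  0.165 ] tool [0.0324 0.057  0.0144]
postcol [ 0.5554 -0.2229  0.165 ] tool [0.0066 0.0577 0.0146]
root2 [ 0.5521 -0.2489  0.165 ] tool [-0.0194  0.0602  0.0147]
sleeve [ 0.4981 -0.212   0.196 ] tool [ 0.0045 -0.0005 -0.0166]
bend [ 0.506 -0.181  0.194] tool [ 0.0366  0.0004 -0.0148]
coverleg [ 0.5229 -0.1524  0.136 ] tool [0.0685 0.0104 0.0431]
```

View pics/c4.png

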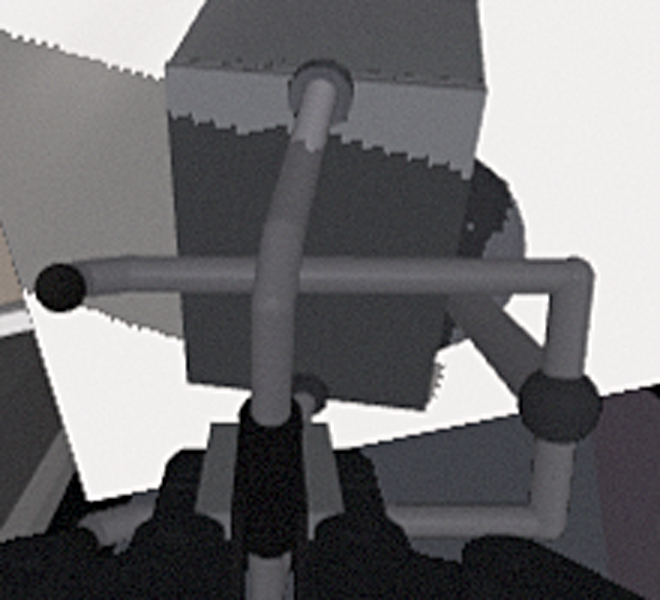

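The cover has tipped about the pads (+y end up, its +y leg close outside the +y prong), and the tool is 6.6 mm too far to −y. Re-centre and lower a little with a softer grip.

```bash
python3 -m crank '[{"hand":1,"xyz":[0.002,0,0.003],"spin":0},{"hand":1,"xyz":[0.004,0,0.006],"spin":0},{"hand":1,"xyz":[0.007,0,0.008],"spin":0},{"hand":1,"xyz":[0.007,0,0.008],"spin":0}]' 60
python3 - <<'E'
from h import *
import pickle
C=cam('wrist'); pickle.dump(C,open('w4.pkl','wb')); save(C,'w4.png'); o=sensors.get_obs(); print(o['ee_pos'],o['ft_force'],o['wrist_torque'])
E
```

```text
t: 7.2
ee_pos: [0.4969, -0.2103, 0.1715]
ee_rot: [[0.221, 0.975, -0.002], [0.975, -0.221, -0.005], [-0.005, -0.001, -1.0]]
ft_force: [-6.1, -10.2, -2.9]
gripper_width: 0.091
grip_force: 62.0
[ 0.49681763 -0.21026381  0.17149709] [ -6.57008906 -10.73818468  -4.58300317] [-2.31571908  1.29253726 -0.05141494]
```

Run:
```python
from h import *
import pickle
W=pickle.load(open('w4.pkl','rb')); S=cam('side'); T=cam('top')
cv=np.zeros((600,800,3),np.uint8)
cv[:600,:400]=cv2.resize(W['im'][80:320,240:400,::-1],(400,600),interpolation=cv2.INTER_CUBIC)
f=lambda im:cv2.resize(cv2.convertScaleAbs(im,alpha=1.6,beta=10),(400,300),interpolation=cv2.INTER_CUBIC)
cv[:300,400:]=f(S['im'][130:190,380:460,::-1]); cv[300:,400:]=f(T['im'][195:255,370:450,::-1])
cv2.imwrite('pics/c5.png',cv)
```

```text
(no output)
```

View pics/c5.png

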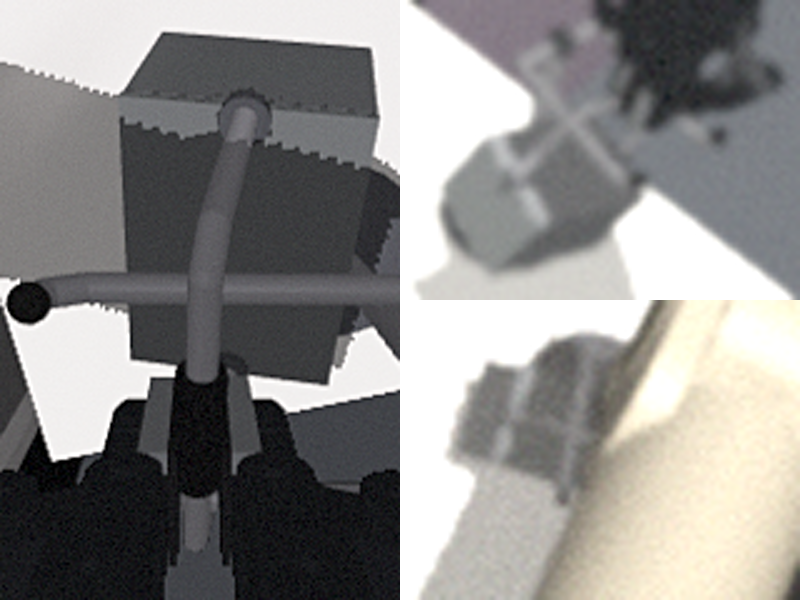

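Run:
```python
from h import *
import pickle
from scipy.optimize import least_squares
np.set_printoptions(precision=4,suppress=True)
C=pickle.load(open('w4.pkl','rb')); o=sensors.get_obs(); R=np.array(o['ee_rot']); p0=np.array(o['ee_pos'])
def pts(v):
    th,x0,ph=v; P=np.array([[.042,0,.060],[-.042,0,.060],[.037,0,0]])
    Ry=cv2.Rodrigues(np.array([0,th,0]))[0]; Rx=cv2.Rodrigues(np.array([ph,0,0]))[0]
    return (Ry@Rx@P.T).T+[x0,0,-.0167]
obs=np.array([[338,126],[334,224.8],[323,192]])
f=lambda v:(np.array([proj(C,p0+R@p) for p in pts(v)])-obs).ravel()
r=least_squares(f,[0,0,0]); print(np.degrees(r.x[[0,2]]),r.x[1],f(r.x)); P=(R@pts(r.x).T).T+p0; print(P)
for n,u,v in(('tip',250+0,201),('prong at bar',322,196)): print(n,R.T@(onz(C,u,v,.168)-p0))
print(R.T@(np.array([.5554,-.2229,.165])-p0), o['ft_force'])
```

```text
[22.9375 -9.5784] 0.004296837629703468 [ 0.2676 -3.675  -0.4097  3.2894 -1.8791  1.1213]
[[ 0.521  -0.1482  0.1497]
 [ 0.5039 -0.2238  0.1173]
 [ 0.5053 -0.1727  0.2024]]
tip [ 0.0249 -0.0385  0.0034]
prong at bar [0.0277 0.0007 0.0033]
[0.0007 0.06   0.0064] [-5.6327 -9.6953 -4.2499]
```

The −y leg, tipped inward, is rubbing the outside of the −y prong (tilt about 23°). Lowering with a soft grip should let the prong lift that bar end and level the cover.

```bash
python3 -m crank '[{"hand":1,"xyz":[0,0,0.003],"spin":0},{"hand":1,"xyz":[0,0,0.006],"spin":0},{"hand":1,"xyz":[0,0,0.009],"spin":0},{"hand":1,"xyz":[0,0,0.012],"spin":0},{"hand":1,"xyz":[0,0,0.0135],"spin":0},{"hand":1,"xyz":[0,0,0.0135],"spin":0}]' 20
python3 - <<'E'
from h import *
import pickle
C=cam('wrist'); pickle.dump(C,open('w5.pkl','wb')); save(C,'w5.png'); o=sensors.get_obs(); print(o['ee_pos'],o['ft_force'],o['wrist_torque'])
T=pickle.load(open('w4.pkl','rb'))['im'] 
# compare cover's end-wall: rows where leg-base ring was; print gray column profiles to see motion
g=cv2.cvtColor(C['im'],cv2.COLOR_RGB2GRAY); g0=cv2.cvtColor(T,cv2.COLOR_RGB2GRAY)
for u in(300,360): print(u,'now',g[60:260:5,u].tolist()); print(u,'was',g0[60:260:5,u].tolist())
E
```

```text
t: 8.1
ee_pos: [0.5008, -0.2108, 0.1616]
ee_rot: [[0.22, 0.976, 0.007], [0.976, -0.22, -0.007], [-0.005, 0.009, -1.0]]
ft_force: [-0.9, -8.6, 12.3]
gripper_width: 0.089
grip_force: 65.0
[ 0.50084265 -0.2108926   0.16162843] [-0.92015922 -9.09775472 11.92552051] [-2.44601326  0.26575661 -0.01579634]
300 now [239, 239, 237, 238, 239, 239, 240, 239, 239, 239, 244, 68, 78, 71, 73, 58, 61, 61, 57, 59, 60, 62, 60, 62, 61, 57, 64, 86, 110, 89, 59, 61, 62, 61, 63, 76, 76, 72, 79, 75]
300 was [238, 238, 237, 238, 238, 238, 238, 241, 92, 85, 83, 87, 120, 118, 122, 64, 62, 60, 59, 62, 60, 60, 58, 64, 56, 66, 89, 110, 82, 61, 57, 59, 63, 206, 215, 50, 75, 73, 71, 70]
360 now [239, 240, 238, 239, 238, 240, 239, 239, 238, 240, 239, 59, 68, 70, 68, 92, 100, 59, 61, 57, 63, 62, 59, 56, 61, 64, 62, 75, 107, 89, 59, 60, 59, 61, 60, 60, 63, 210, 70, 66]
360 was [240, 238, 239, 238, 239, 240, 239, 249, 80, 81, 81, 82, 82, 116, 119, 118, 109, 59, 60, 58, 60, 66, 62, 64, 60, 61, 84, 114, 83, 64, 60, 64, 59, 60, 56, 242, 239, 58, 64, 70]
```

```bash
python3 -m crank '[{"hand":0.75,"xyz":[0,0,0.002],"spin":0},{"hand":0.7,"xyz":[0,0,0.002],"spin":0},{"hand":0.65,"xyz":[0,0,0.002],"spin":0},{"hand":0.6,"xyz":[0,0,0.002],"spin":0},{"hand":0.6,"xyz":[0,0,0.002],"spin":0},{"hand":0.6,"xyz":[0,0,0.002],"spin":0},{"hand":0.6,"xyz":[0,0,0.002],"spin":0}]'
python3 - <<'E'
from h import *
import pickle
C=cam('wrist'); pickle.dump(C,open('w6.pkl','wb')); save(C,'w6.png'); o=sensors.get_obs(); print(o['ee_pos'],o['ft_force'],o['wrist_torque'],o['gripper_width'])
g=cv2.cvtColor(C['im'],cv2.COLOR_RGB2GRAY)
for u in(300,360): print(u,'now',g[60:260:5,u].tolist())
# sleeve blob
m=(g[180:300,285:365]<40).astype(np.uint8); 
for v in range(180,300,6): print(v,''.join('#' if x<40 else('.' if x<110 else ' ') for x in g[v,270:380]))
E
```

```text
t: 9.02
ee_pos: [0.4979, -0.2062, 0.1558]
ee_rot: [[0.218, 0.976, -0.0], [0.976, -0.218, 0.0], [-0.0, -0.0, -1.0]]
ft_force: [0.1, 0.7, -0.2]
gripper_width: 0.202
grip_force: 0.0
[ 0.49786119 -0.20626915  0.15578673] [ 0.28580199 -0.42864798  0.09950787] [-0.00700746 -0.04942903  0.01777795] 0.197470099161261
300 now [237, 239, 238, 238, 238, 239, 238, 238, 239, 239, 239, 241, 239, 116, 128, 129, 126, 128, 48, 44, 69, 62, 62, 63, 65, 60, 64, 64, 62, 77, 106, 93, 62, 64, 62, 20, 16, 21, 8, 13]
360 now [239, 239, 240, 239, 239, 240, 238, 241, 239, 241, 237, 238, 240, 239, 238, 247, 125, 127, 126, 28, 45, 45, 49, 44, 42, 54, 44, 41, 46, 70, 103, 93, 41, 129, 126, 196, 240, 17, 16, 15]
180 .....................................................................................................#########
186 .......................................................... .........................#...........###...........
192 ........................................................................................##.#....#.............
198 ............................................................
[... 1190 characters left out ...]
..........
264 #####################.....#########....####################......#########.....#########################......
270 ##################################.....###################........##########################################..
276 #################################......###################........############################################
282 #################################.....###################..........###########################################
288 ################################.......#################............##########################################
294 ################################....................................##########################################
```

```bash
python3 -m crank '[{"hand":0.2,"xyz":[0,0,0],"spin":0},{"hand":0,"xyz":[0,0,0],"spin":0},{"hand":0,"xyz":[0,0,-0.02],"spin":0},{"hand":0,"xyz":[0,0,-0.06],"spin":0},{"hand":0,"xyz":[0,0,-0.12],"spin":0},{"hand":0,"xyz":[0.06,-0.02,-0.12],"spin":-0.1},{"hand":0,"xyz":[0.12,-0.04,-0.12],"spin":-0.28}]'
python3 -m crank '[{"hand":-0.3,"xyz":[0.05,-0.04,0],"spin":-0.15},{"hand":-0.3,"xyz":[0.11,-0.06,0],"spin":-0.3},{"hand":-0.3,"xyz":[0.17,-0.11,0],"spin":-0.45},{"hand":-0.3,"xyz":[0.22,-0.15,0],"spin":-0.6},{"hand":-0.3,"xyz":[0.27,-0.18,0],"spin":-0.75},{"hand":-0.3,"xyz":[0.33,-0.19,0],"spin":-0.9},{"hand":-0.3,"xyz":[0.38,-0.20,0],"spin":-1.05},{"hand":-0.3,"xyz":[0.38,-0.21,0],"spin":-1.2},{"hand":-0.3,"xyz":[0.38,-0.21,0],"spin":-1.24}]'
python3 - <<'E'
from h import *
import pickle
D={n:cam(n) for n in('side','top','wrist')}; pickle.dump(D,open('d2.pkl','wb'))
for n in D: save(D[n],n+'2.png')
o=sensors.get_obs(); print(o['ee_pos'],o['ee_rot'])
E
```

```text
t: 9.95
ee_pos: [0.4853, -0.0811, 0.2766]
ee_rot: [[-0.062, 0.998, 0.002], [0.998, 0.062, -0.0], [-0.0, 0.002, -1.0]]
ft_force: [0.9, 0.3, -0.6]
gripper_width: 0.501
grip_force: 0.0
t: 11.08
ee_pos: [0.2514, 0.2863, 0.2757]
ee_rot: [[-0.965, 0.261, -0.0], [0.261, 0.965, -0.0], [0.0, -0.0, -1.0]]
ft_force: [-0.2, -0.8, -1.0]
gripper_width: 0.65
grip_force: 0.0
[0.25279259 0.28474627 0.27579703] [[-9.63352383e-01  2.68239046e-01 -1.46314449e-05]
 [ 2.68239046e-01  9.63352383e-01 -2.91075743e-05]
 [ 6.28744936e-06 -3.19655759e-05 -9.99999999e-01]]
```

Run:
```python
from h import *
import pickle
D=pickle.load(open('d2.pkl','rb'))
cv=np.zeros((600,800,3),np.uint8)
cv[:375,:600]=cv2.resize(D['wrist']['im'][:,:,::-1],(600,375),interpolation=cv2.INTER_AREA)
f=lambda im,s,w=0:cv2.resize(im[:,:,::-1],None,fx=s,fy=s,interpolation=cv2.INTER_CUBIC)
a=f(D['side']['im'][125:200,370:450],3); b=f(D['side']['im'][225:300,285:350],3); c=f(D['top']['im'][195:265,380:440],3); d=f(D['top']['im'][195:265,205:310],2)
cv[375:600,:240]=a; cv[375:600,240:435]=b; cv[375:585,440:620]=c; cv[375:515,620:800]=d[:,:180]
cv2.imwrite('pics/c6.png',cv)
```

```text
(no output)
```

View pics/c6.png

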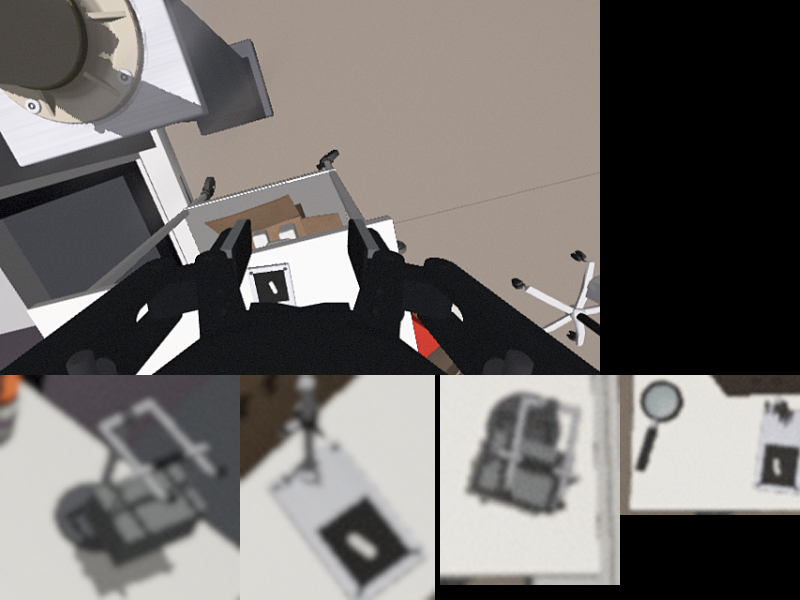

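The cover hangs across both prongs, let go; stirring bar and loupe are where they were. Now go over the loupe with the tool turned so the wrist camera is over the lens.

```bash
python3 -m crank '[{"hand":-0.3,"xyz":[-0.03,0.02,0],"spin":0.18},{"hand":-0.3,"xyz":[-0.06,0.04,0],"spin":0.36},{"hand":-0.3,"xyz":[-0.09,0.06,0],"spin":0.54},{"hand":-0.3,"xyz":[-0.11,0.08,0],"spin":0.72},{"hand":-0.3,"xyz":[-0.14,0.1,0],"spin":0.9},{"hand":-0.3,"xyz":[-0.17,0.12,0],"spin":1.08},{"hand":-0.3,"xyz":[-0.19,0.14,0.02],"spin":1.26},{"hand":-0.3,"xyz":[-0.209,0.158,0.04],"spin":1.44},{"hand":-0.3,"xyz":[-0.209,0.158,0.06],"spin":1.6}]'
python3 -m crank '[{"hand":-0.3,"xyz":[0,0,0],"spin":0.18},{"hand":-0.3,"xyz":[0,0,0],"spin":0.36},{"hand":-0.3,"xyz":[0,0,0.01],"spin":0.54},{"hand":-0.3,"xyz":[0,0,0.01],"spin":0.72},{"hand":-0.3,"xyz":[0,0,0.01],"spin":0.9},{"hand":-0.3,"xyz":[0,0,0.01],"spin":1.08},{"hand":-0.3,"xyz":[0,0,0.01],"spin":1.26},{"hand":-0.3,"xyz":[0,0,0.01],"spin":1.44},{"hand":-0.3,"xyz":[0,0,0.01],"spin":1.54},{"hand":-0.3,"xyz":[0,0,0.01],"spin":1.54}]'
python3 - <<'E'
from h import *
import pickle
np.set_printoptions(precision=4,suppress=True)
C=cam('wrist'); pickle.dump(C,open('w7.pkl','wb')); o=sensors.get_obs(); print(o['ee_pos'],o['ee_rot'],o['q'])
for n,p in(('lens',(.5716,.3602,.02)),('hend',(.4617,.3905,.024)),('ptr',(.521,.166,.11)),('ptr2',(.521,.166,.125)),('posttop',(.545,.163,.19)),('stir',(.466,.176,.013)),('padO',(.4667,.1703,.01))): print(n,proj(C,p))
g=cv2.cvtColor(C['im'],cv2.COLOR_RGB2GRAY)
D=pickle.load(open('d2.pkl','rb'))
for n,(u,v) in(('wrist',(291,306)),('side',(325.5,282)),('top',(0,0))):
    K=D[n]; u,v=[int(round(x)) for x in proj(K,(.466,.176,.013))]; h=cv2.cvtColor(K['im'],cv2.COLOR_RGB2GRAY)[v-15:v+15,u-20:u+20]
    print(n,u,v); 
    m=(h>110).astype(np.uint8); k,l,st,ce=cv2.connectedComponentsWithStats(m)
    for i in range(1,k):
        if 6<st[i,4]<150: q=ce[i]+[u-20,v-15]; print('  ',st[i],q,onz(K,*q,.014))
    m=(h<60).astype(np.uint8); k,l,st,ce=cv2.connectedComponentsWithStats(m)
    for i in range(1,k):
        if st[i,4]>60:
            ys,xs=np.where(l==i); r=cv2.minAreaRect(np.stack([xs,ys],1).astype(np.float32)); q=np.array(r[0])+[u-20,v-15]; print('  pad',r,onz(K,*q,.009))
E
```

```text
t: 12.35
ee_pos: [0.4981, 0.3807, 0.2141]
ee_rot: [[0.304, 0.953, -0.0], [0.953, -0.304, -0.001], [-0.001, -0.0, -1.0]]
ft_force: [0.1, 0.7, -0.3]
gripper_width: 0.649
grip_force: 0.0
t: 13.6
ee_pos: [0.4968, 0.3806, 0.2057]
ee_rot: [[0.964, -0.267, 0.0], [-0.267, -0.964, -0.0], [0.0, 0.0, -1.0]]
ft_force: [0.4, -0.1, 0.1]
gripper_width: 0.65
grip_force: 0.0
[0.4967 0.3807 0.2057] [[ 0.9642 -0.2651  0.    ]
 [-0.2651 -0.9642 -0.0003]
 [ 0.0001  0.0003 -1.    ]] [ -48.364    22.8536   10.956    81.048    -4.3375   76.522  -142.6081]
lens [318.8483 109.3398]
hend [319.0262 207.4237]
ptr [567.1172 101.5255]
ptr2 [584.0524 100.3245]
posttop [705.4542  42.4575]
stir [490.9924 155.5774]
padO [494.2262 153.4323]
wrist 291 306
   [ 0  8  5 22 65] [272.3077 312.4154] [0.4688 0.1425 0.014 ]
   [16  9  9 14 70] [290.9571 306.1857] [0.4655 0.1765 0.014 ]
  pad ((18.0, 14.5), (36.0, 29.0), 0.0) [0.4667 0.1722 0.009 ]
side 326 281
   [15 12  9  8 44] [325.1818 281.3864] [0.4667 0.1769 0.014 ]
  pad ((19.900001525878906, 14.199999809265137), (21.80000114440918, 18.0), 53.13010025024414) [0.4688 0.1722 0.009 ]
top 283 241
   [18 11  4  8 24] [282.8333 240.375 ] [0.4681 0.1779 0.014 ]
  pad ((21.54615592956543, 14.130769729614258), (14.015924453735352, 17.4888973236084), 7.125016689300537) [0.4693 0.1729 0.009 ]
```

Run:
```python
from h import *
import pickle
np.set_printoptions(precision=4,suppress=True)
C=pickle.load(open('w7.pkl','rb')); g=cv2.cvtColor(C['im'],cv2.COLOR_RGB2GRAY)
m=(g[50:250,255:385]<70).astype(np.uint8); m[180:]=0
k,l,st,ce=cv2.connectedComponentsWithStats(m)
for i in range(1,k):
    if st[i,4]>100:
        ys,xs=np.where(l==i); pts=np.stack([xs+255,ys+50],1).astype(np.float32); print(st[i]+[255,50,0,0,0],cv2.minAreaRect(pts))
        if st[i,2]>80:
            h=cv2.convexHull(pts); e=cv2.fitEllipse(h); print('rim',e,onz(C,*e[0],.015))
        else: r=cv2.minAreaRect(pts); print('handle',onz(C,*r[0],.022))
h=g[135:180,470:515]; k,l,st,ce=cv2.connectedComponentsWithStats((h>120).astype(np.uint8))
for i in range(1,k):
    if st[i,4]<300: q=ce[i]+[470,135]; print('stir?',st[i],q,onz(C,*q,.014))
for v in range(84,122,2): print(v,''.join('#' if x<45 else('+' if x<90 else('.' if x<150 else ' ')) for x in g[v,530:640]))
```

```text
[288  78  59  62 835] ((317.0000305175781, 108.99999237060547), (59.396968841552734, 59.396968841552734), 45.0)
handle [0.5724 0.3621 0.022 ]
[311 150  12  59 660] ((316.5, 179.0), (58.0, 11.0), 90.0)
handle [0.4961 0.3841 0.022 ]
stir? [ 16  11  11  20 138] [490.7971 155.5435] [0.4664 0.1768 0.014 ]
stir? [19 41 26  4 64] [504.5    178.0469] [0.4344 0.1637 0.014 ]
84                                                       #########.                                              
86                                                       #########.                                              
88                                                       ########+                                               
90                                                       #######+                                                
92                                                       +######                                                 
94                                                        #####.                                                 
96                                              
[... 633 characters left out ...]
      
108                                                                                                               
110                                                                                                               
112                                                                                                               
114                                                                                                               
116                                                                                                               
118                                                                                                               
120
```

Run:
```python
from h import *
import pickle
np.set_printoptions(precision=4,suppress=True)
C=pickle.load(open('w7.pkl','rb')); g=cv2.cvtColor(C['im'],cv2.COLOR_RGB2GRAY)
for v in range(40,100,3): print(v,''.join('#' if x<45 else('+' if x<90 else('.' if x<150 else ' ')) for x in g[v,550:640]))
W=pickle.load(open('w1.pkl','rb'))
print(tri(ray(C,589.5,97.5),ray(W,298.8,237)))
y=np.array([.0875,.9962,0]);d=np.array([.9962,-.0875,0])
for O in(np.array([.4667,.1710,0]),np.array([.468,.172,0])):
    c,r=ray(C,589.5,97.5); t=((O-c)@y)/(r@y); p=c+r*t; print(p,(p-O)@d)
gw=cv2.cvtColor(W['im'],cv2.COLOR_RGB2GRAY)
for v in range(228,262,2): print(v,gw[v,290:312].tolist())
S=pickle.load(open('d1.pkl','rb'))['side']; gs=cv2.cvtColor(S['im'],cv2.COLOR_RGB2GRAY)
for v in range(236,254): print(v,gs[v,302:324].tolist())
print([ (z,proj(S,(.521,.166,z))) for z in(.11,.125,.14)])
```

```text
40                                                                                           
43                                                                                           
46                                                                                         .+
49                                           .+##############.                .++++++++++++++
52                                  +##########################+...++++++++++++++++++++++++++
55                            +#####################+++++++++++++++++++++++++++++++++++++++++
58                         .####################+++++++++++++++++++++++++++++++++++++++++++++
61        +##########.   #####+++##############++++++++++++++++++++++++++++++++++++++++++++++
64    ################+.          #####+######+++++++++++++++++++++++++++++++++...           
67 ####################.      .  +############+++++++++++++++++.                             
70 ###################+  ......+############################+                                
73 ##################++##################################+        
[... 4047 characters left out ...]
 217, 217, 218]
249 [217, 217, 211, 190, 152, 110, 108, 146, 181, 195, 197, 193, 184, 166, 148, 155, 179, 198, 209, 214, 217, 218]
250 [217, 217, 211, 192, 156, 113, 103, 139, 173, 190, 194, 192, 187, 176, 166, 171, 184, 195, 204, 210, 215, 216]
251 [217, 217, 211, 195, 157, 113, 100, 133, 168, 187, 193, 192, 190, 188, 185, 186, 189, 193, 197, 202, 209, 214]
252 [217, 215, 207, 186, 148, 108, 95, 126, 162, 184, 192, 194, 193, 191, 190, 191, 191, 192, 193, 195, 202, 210]
253 [214, 209, 195, 166, 125, 94, 89, 110, 146, 173, 188, 193, 193, 194, 193, 191, 190, 192, 192, 193, 198, 206]
[(0.11, array([313.4454, 249.3269])), (0.125, array([313.4105, 246.8424])), (0.14, array([313.3747, 244.2912]))]
```

Pointer tip at height ≈ 0.129 m; stirring bar at (0.4665, 0.177); loupe grip at (0.4974, 0.3837). Pick up the loupe.

```bash
python3 -m crank '[{"hand":-0.3,"xyz":[0,-0.003,0.05],"spin":0.012},{"hand":-0.3,"xyz":[0,-0.003,0.1],"spin":0.012},{"hand":-0.3,"xyz":[0,-0.003,0.15],"spin":0.012},{"hand":-0.3,"xyz":[0,-0.003,0.18],"spin":0.012},{"hand":-0.3,"xyz":[0,-0.003,0.195],"spin":0.012},{"hand":-0.3,"xyz":[0,-0.003,0.203],"spin":0.012},{"hand":-0.3,"xyz":[0,-0.003,0.203],"spin":0.012},{"hand":0.6,"xyz":[0,-0.003,0.203],"spin":0.012},{"hand":1,"xyz":[0,-0.003,0.203],"spin":0.012},{"hand":1,"xyz":[0,-0.003,0.203],"spin":0.012}]' 60
python3 -m crank '[{"hand":1,"xyz":[0,0,0],"spin":0},{"hand":1,"xyz":[0,0,0],"spin":0},{"hand":1,"xyz":[0,0,-0.01],"spin":0},{"hand":1,"xyz":[0,0,-0.03],"spin":0},{"hand":1,"xyz":[0,0,-0.06],"spin":0},{"hand":1,"xyz":[0,0,-0.1],"spin":0},{"hand":1,"xyz":[0,0,-0.14],"spin":0},{"hand":1,"xyz":[0,0,-0.18],"spin":0},{"hand":1,"xyz":[0,0,-0.2],"spin":0},{"hand":1,"xyz":[0,0,-0.2],"spin":0}]' 60
python3 - <<'E'
from h import *
import pickle
np.set_printoptions(precision=4,suppress=True)
C=cam('wrist'); pickle.dump(C,open('w8.pkl','wb')); o=sensors.get_obs(); p0=np.array(o['ee_pos']);R=np.array(o['ee_rot']); print(p0,R)
g=cv2.cvtColor(C['im'],cv2.COLOR_RGB2GRAY)
print(proj(C,p0+R@[.078,0,-.0119]))
for v in range(20,230,6): print(v,''.join('#' if x<60 else('.' if x<150 else ' ') for x in g[v,200:440:2]))
E
```

```text
t: 14.9
ee_pos: [0.4977, 0.3845, 0.0039]
ee_rot: [[0.961, -0.277, 0.001], [-0.277, -0.961, 0.001], [0.001, -0.001, -1.0]]
ft_force: [-1.2, -1.0, 5.4]
gripper_width: 0.152
grip_force: 59.0
t: 16.15
ee_pos: [0.4982, 0.3846, 0.206]
ee_rot: [[0.961, -0.278, 0.004], [-0.278, -0.961, 0.003], [0.003, -0.004, -1.0]]
ft_force: [0.1, -0.5, -1.6]
gripper_width: 0.146
grip_force: 58.5
[0.4975 0.3841 0.204 ] [[ 0.9607 -0.2776  0.0014]
 [-0.2776 -0.9607  0.0013]
 [ 0.001  -0.0017 -1.    ]]
[320.4076  94.8566]
20 .............. ...........            .#############......................########              ########################
26 ..................####.....        #####################............#########.#######.           #######################
32 ............................    .##############...........................##############.         ######################
38 ..............................############........                    .........############       ######################
44 ............................#####.#####......                               .....############      #
[... 3061 characters left out ...]
........ #...........#.....................................................
200 .....................................................##############.....................................................
206 .....................................................##############.....................................................
212 .....................................................##############.     ...............................................
218 .....................................................##############.          ..........................................
224 .....................................................##############.               .........................###########.
```

```bash
python3 -m crank '[{"hand":1,"xyz":[-0.03,0.01,0],"spin":0},{"hand":1,"xyz":[-0.06,0.02,0],"spin":0},{"hand":1,"xyz":[-0.06,0.05,0],"spin":0.05},{"hand":1,"xyz":[-0.055,0.09,0],"spin":0.1},{"hand":1,"xyz":[-0.05,0.13,0],"spin":0.18},{"hand":1,"xyz":[-0.048,0.165,0],"spin":0.24},{"hand":1,"xyz":[-0.048,0.185,0],"spin":0.24},{"hand":1,"xyz":[-0.048,0.189,0],"spin":0.24},{"hand":1,"xyz":[-0.048,0.189,0],"spin":0.24}]'
python3 - <<'E'
from h import *
import pickle
np.set_printoptions(precision=4,suppress=True)
C=cam('wrist'); pickle.dump(C,open('w9.pkl','wb')); o=sensors.get_obs(); p0=np.array(o['ee_pos']);R=np.array(o['ee_rot']); print(p0,R[:,0],o['q'])
# outer rim circle: dark ring around predicted centre
g=cv2.cvtColor(C['im'],cv2.COLOR_RGB2GRAY); print('pred',proj(C,p0+R@[.078,0,-.0061]),proj(C,p0+R@[.078,0,-.0161]))
e=[]
for a in np.radians(np.arange(-210,30,8)):
    r=np.arange(55,95,.5); s=cv2.remap(g,(320.4+r*np.cos(a)).astype(np.float32)[None],(93+r*np.sin(a)).astype(np.float32)[None],cv2.INTER_LINEAR)[0].astype(float)
    d=s<60; 
    if d.any(): i=np.where(d)[0].max(); e.append((320.4+r[i]*np.cos(a),93+r[i]*np.sin(a)))
e=np.float32(e); el=cv2.fitEllipse(e); print(len(e),el, 'lens@', R.T@(onz(C,*el[0],p0[2]+.0161)-p0))
E
```

```text
t: 17.32
ee_pos: [0.3986, 0.2167, 0.2027]
ee_rot: [[0.868, -0.496, -0.0], [-0.496, -0.868, 0.0], [-0.0, -0.0, -1.0]]
ft_force: [0.7, 0.3, -0.0]
gripper_width: 0.149
grip_force: 58.6
[0.3986 0.217  0.2027] [ 0.8683 -0.4961 -0.0001] [ -47.3488    1.3624   15.0924  107.0529   -0.3797   71.6337 -151.884 ]
pred [317.9358  94.693 ] [317.826  92.722]
25 ((319.5907287597656, 88.96817016601562), (151.45933532714844, 169.29786682128906), 173.0096435546875) lens@ [ 0.0795  0.0008 -0.0161]
```

```bash
python3 -m crank '[{"hand":1,"xyz":[0,0,0.02],"spin":0},{"hand":1,"xyz":[0,0,0.045],"spin":0},{"hand":1,"xyz":[0,0,0.065],"spin":0},{"hand":1,"xyz":[0,0,0.075],"spin":0},{"hand":1,"xyz":[0,0,0.079],"spin":0},{"hand":1,"xyz":[0,0,0.079],"spin":0},{"hand":1,"xyz":[0,0,0.079],"spin":0}]'
python3 - <<'E'
from h import *
import pickle
np.set_printoptions(precision=4,suppress=True)
D={n:cam(n) for n in('side','top','wrist')}; pickle.dump(D,open('d3.pkl','wb')); o=sensors.get_obs(); p0=np.array(o['ee_pos']);R=np.array(o['ee_rot']); print(p0,R)
L=p0+R@[.078,0,-.0061]; print('lens',L)
Q=[L+R@[.034*np.cos(a),.034*np.sin(a),-.010] for a in np.radians(np.arange(0,360,45))]
for n in('side','top'):
    C=D[n]; g=cv2.cvtColor(C['im'],cv2.COLOR_RGB2GRAY); u,v=[int(round(x)) for x in proj(C,L)]; print(n,'pred',proj(C,L),'rim',[np.round(proj(C,q),1).tolist() for q in Q])
    for w in range(v-15,v+16): print(w,''.join('#' if x<60 else('+' if x<100 else('.' if x<160 else ' ')) for x in g[w,u-25:u+26]))
C=D['wrist']; g=cv2.cvtColor(C['im'],cv2.COLOR_RGB2GRAY)
print('ptr in wrist',[proj(C,(.522,.166,z)) for z in(.119,.129,.139)])
for v in range(0,180,5): print(v,''.join('#' if x<50 else('+' if x<90 else('.' if x<150 else ' ')) for x in g[v,220:520:3]))
E
```

```text
t: 18.25
ee_pos: [0.3991, 0.2161, 0.1245]
ee_rot: [[0.867, -0.498, 0.001], [-0.498, -0.867, 0.001], [0.0, -0.001, -1.0]]
ft_force: [-0.0, -0.5, -1.3]
gripper_width: 0.149
grip_force: 58.6
[0.3989 0.216  0.1243] [[ 0.8672 -0.4979  0.0007]
 [-0.4979 -0.8672  0.0006]
 [ 0.0003 -0.0009 -1.    ]]
lens [0.4666 0.1771 0.1304]
side pred [326.1078 265.0087] rim [[322.6, 249.9], [333.8, 251.5], [340.7, 260.1], [339.2, 270.9], [329.9, 277.5], [318.4, 275.8], [311.6, 266.8], [313.4, 256.1]]
250    ..+++++++++++++++##+#++++++++++++++.............
251     .++++++++###+++++##########+++++++++++.........
252     .++++++#####+++++###########+#+++++++++++......
253     ..+++++#####++++##############++++++++++++++...
254     .++++++######++###############+++++++##+++++++.
255    ..+++++++#######################+++#####++++++++
256   .......+++#################################++++++
257   ........+++##################################++++
258 ...     ...++#####################################+
259 ..      ...++++####################################
260 .      .....+++++##################################

[... 6173 characters left out ...]
   ...          ..#######.....   .......######+...............+...   #+++
150                ..########.....        .....#######+.............#####+####................+..   .+++
155               .....+##########.......###########.............##############...................   #++
160              .........#######################+............############+#####...............+...   ++
165            ...............####+++++++####+.............###########+++++++++#+...............+..   .+
170            .........................................############++++++++++++++#.................   #
175          ........................................############++++++++++++++++++++++..........+...
```

Run:
```python
from h import *
import pickle
np.set_printoptions(precision=4,suppress=True)
A=pickle.load(open('w7.pkl','rb'));W=pickle.load(open('w1.pkl','rb'))
for p in((298,242),(297.3,244),(297.3,246)): print('tip',p,tri(ray(A,589.8,97.8),ray(W,*p)))
D=pickle.load(open('d3.pkl','rb')); C=D['wrist']; p0=np.array([.3989,.216,.1243]); R=np.array([[.8672,-.4979,0],[-.4979,-.8672,0],[0,0,-1]])
for th in(-3,0,3):
    t=np.radians(th); P=lambda x,y,z:p0+R@(cv2.Rodrigues(np.array([0,t,0]))[0]@np.array([x,y,z+.0128])-[0,0,.0128])
    print(th,'far',proj(C,P(.112,0,-.0161)),'near',proj(C,P(.044,0,-.0161)),'L/R',proj(C,P(.078,.034,-.0161)),proj(C,P(.078,-.034,-.0161)))
g=cv2.cvtColor(C['im'],cv2.COLOR_RGB2GRAY); print(g[0:50:1,318].tolist()); print(g[130:175,318].tolist()); print(g[90,236:262].tolist(),g[85,380:415].tolist())
# side-view check of cover still hanging + stir bar
S0=pickle.load(open('d2.pkl','rb'))['side']['im'].astype(int); S1=D['side']['im'].astype(int); d=np.abs(S0-S1)[125:200,370:450].max(); print('hook change',d)
```

```text
tip (298, 242) (array([0.5207, 0.1654, 0.127 ]), np.float64(0.004061377630022642))
tip (297.3, 244) (array([0.5216, 0.1652, 0.1279]), np.float64(0.0017907486533059814))
tip (297.3, 246) (array([0.5225, 0.1657, 0.1294]), np.float64(6.219257631402381e-05))
-3 far [318.5534   6.4026] near [318.6654 170.4579] L/R [395.9788  93.3364] [241.2835  93.3862]
0 far [318.5029   0.6616] near [318.6504 171.59  ] L/R [398.4961  92.6462] [238.7079  92.698 ]
3 far [318.4478  -4.7382] near [318.6353 173.0219] L/R [401.1379  92.4638] [236.0048  92.5173]
[219, 216, 219, 226, 209, 131, 40, 55, 59, 61, 71, 73, 77, 76, 82, 87, 90, 94, 87, 88, 88, 81, 86, 84, 81, 93, 129, 154, 147, 145, 146, 149, 148, 141, 164, 206, 227, 225, 223, 225, 224, 224, 226, 225, 225, 225, 228, 228, 226, 227]
[149, 147, 152, 148, 147, 148, 148, 145, 145, 142, 144, 145, 143, 143, 136, 165, 190, 183, 190, 185, 188, 183, 154, 129, 141, 120, 46, 11, 13, 26, 26, 24, 19, 20, 11, 72, 103, 102, 98, 99, 98, 95, 93, 95, 99]
[240, 238, 238, 239, 240, 246, 253, 40, 45, 53, 56, 59, 66, 67, 71, 75, 67, 69, 70, 77, 76, 70, 101, 154, 145, 142] [130, 37, 1, 17, 27, 38, 50, 58, 52, 50, 40, 35, 29, 30, 30, 21, 47, 162, 255, 243, 239, 238, 238, 238, 239, 240, 237, 239, 239, 239, 239, 239, 240, 239, 239]
hook change 110
```

Run:
```python
from h import *
import pickle
from scipy.optimize import least_squares
np.set_printoptions(precision=4,suppress=True)
A=pickle.load(open('w7.pkl','rb')); g=cv2.cvtColor(A['im'],cv2.COLOR_RGB2GRAY)
def edges(g,c,r0,r1,angs):
    e=[]
    for a in np.radians(angs):
        r=np.arange(r0,r1,.25); s=cv2.remap(g,(c[0]+r*np.cos(a)).astype(np.float32)[None],(c[1]+r*np.sin(a)).astype(np.float32)[None],cv2.INTER_LINEAR)[0].astype(float)
        d=np.gradient(s); i=d.argmax(); e.append((c[0]+r[i]*np.cos(a),c[1]+r[i]*np.sin(a),d[i]))
    e=np.array(e); return e[e[:,2]>8][:,:2]
def rim(C,c,ax,ay,n,e):   # silhouette: points on torus-ish rim outer edge; project circle, compare radius by angle
    pass
Rt=np.array([[.9642,-.2651,0],[-.2651,-.9642,0],[0,0,-1.]])
ea=edges(g,(317,109),24,38,np.r_[-260:80:10][0:0] if 0 else np.arange(-250,70,10)); print(len(ea))
def circ(C,c,R,r): 
    a=np.radians(np.arange(0,360,3)); return np.array([proj(C,c+R@np.array([r*np.cos(t),r*np.sin(t),0])) for t in a])
def res(C,c,R,r,e):
    P=circ(C,c,R,r); ctr=P.mean(0); aP=np.unwrap(np.arctan2(*(P-ctr).T[::-1])); o=np.argsort(np.mod(aP,2*np.pi)); rp=np.linalg.norm(P-ctr,axis=1)
    ae=np.mod(np.arctan2(*(e-ctr).T[::-1]),2*np.pi); return np.linalg.norm(e-ctr,axis=1)-np.interp(ae,np.mod(aP,2*np.pi)[o],rp[o],period=2*np.pi)
for z in(.01,.015,.02):
    f=lambda v:res(A,np.array([v[0],v[1],z]),Rt,v[2],ea); r=least_squares(f,[.572,.362,.034],loss='soft_l1'); print('table',z,r.x,np.abs(f(r.x)).mean())
D=pickle.load(open('d3.pkl','rb')); C=D['wrist']; h=cv2.cvtColor(C['im'],cv2.COLOR_RGB2GRAY)
p0=np.array([.3989,.216,.1243]); R=np.array([[.8672,-.4979,0],[-.4979,-.8672,0],[0,0,-1.]])
e=edges(h,(319,86),66,92,np.r_[np.arange(-180,5,6)]); print(len(e))
e=np.vstack([e]); 
for rr in(.034,.0335,.033):
    def f(v):
        Ry=cv2.Rodrigues(np.array([0,v[2],0]))[0]; return res(C,p0+R@np.array([v[0],v[1],v[3]]),R@Ry,rr,e)
    r=least_squares(f,[.078,0,0,-.0161],loss='soft_l1',x_scale=[.01,.01,.1,.01]); print('held',rr,r.x,np.degrees(r.x[2]),np.abs(f(r.x)).mean())
```

```text
32
table 0.01 [0.5723 0.3624 0.0341] 0.3859202379629547
table 0.015 [0.5721 0.3624 0.0336] 0.3859202420502842
table 0.02 [0.5719 0.3624 0.033 ] 0.38592023867658887
31
held 0.034 [ 0.0785  0.0005 -0.0299 -0.0108] -1.7111319978939452 0.39844912514217135
held 0.0335 [ 0.0783  0.0005 -0.0299 -0.0128] -1.7110719231805118 0.3984491001005783
held 0.033 [ 0.0782  0.0005 -0.0299 -0.0147] -1.7110510604928066 0.398449091550167
```

Run:
```python
from h import *
import pickle
A=pickle.load(open('d2.pkl','rb'));B=pickle.load(open('d3.pkl','rb'))
for n,(x,y,w,h) in(('side',(370,125,80,75)),('top',(380,195,60,70))):
    d=np.abs(A[n]['im'].astype(int)-B[n]['im'].astype(int))[y:y+h,x:x+w].max(2); ys,xs=np.where(d>40); print(n,len(xs),(xs.mean()+x,ys.mean()+y,xs.min()+x,xs.max()+x,ys.min()+y,ys.max()+y) if len(xs) else '')
o=sensors.get_obs(); print(o['t'],o['ee_pos'],o['ft_force'],o['qvel'])
```

```text
side 737 (np.float64(403.49389416553595), np.float64(193.1316146540027), np.int64(370), np.int64(449), np.int64(161), np.int64(199))
top 1 (np.float64(405.0), np.float64(239.0), np.int64(405), np.int64(405), np.int64(239), np.int64(239))
18.4 [0.39894602 0.21597265 0.12427854] [-0.19642118  0.38264485 -1.2151974 ] [-0.04011827  0.06464566  0.03705706  0.25695289  0.0604106  -0.13551634
 -0.02315819]
```

The top view shows the cover unchanged on the hook; the side-view change looks like the arm passing in front of it. The arm is still and the lens is in place, so I'm handing in.

```bash
python3 -c "
from cell import job; print(job.close_job())"
```

```text
the job is handed in; nothing more can be done
None
```

I handed the job in with the dust cover hanging across both prongs, let go, and the loupe held over the stirring bar: lens centre at about 0.128–0.130 m, pointer tip measured at 0.128–0.130 m, lens drooping by roughly 1.7° in the last wrist view.

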